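Seat a tube rack in a shaker nest and clamp it

TASK

Put the loaded tube rack into the nest on the shaker's platform and press it, gently, until you feel it is fully home on the nest floor. Only then swing the hinged hold-down shut over the tube caps, so that it clamps the rack, and let go. Keep the rack upright, do not force anything, and leave the other things on the bench alone.

Things in the scene. Friction and masses are not known exactly. Their poses are not given: they have to be found in the camera images.
- shaker: Bench shaker: white housing 190 (x) x 150 (y) x 52 mm high, metal platform on top. Origin: centre of its underside, on the bench. x points from its control panel (front) to the hold-down's hinge, z up. The drive parks anywhere in its orbit: platform, nest, hinge and hold-down stand up to 6 mm off the places given here in shaker x, and up to 6 mm in y, square to the housing, and do not give way.
- seat (a point): Middle of the nest floor, 70 mm above the bench, for a platform parked mid-orbit (true nest up to 6 mm off in shaker x and in y; height exact). Axes as the shaker's. The nest's rubber floor is 99 mm (x) by 51 mm (y). The rack goes in lengthwise along x, either way round; home, its underside is on this floor. Play: 3 mm in x, 3 mm in y.
- fence (a point): Top inner corner of the two nest fences (mid-orbit place), 49.5 mm to +x and 25.5 mm to +y of seat, 20 mm above the nest floor. Fences 6 mm thick stand along the hinge end (+x) and the left (+y) side. The front (-x) and right (-y) sides have only lips, flat on top, 16 mm wide, 14 mm above the floor. Held against both fences the rack is over the floor and clears the lips and the jaw's top.
- jaw (a point): Spring jaw in the middle of the right (-y) lip, 22 mm long, just below the lip's top; point at its foot, on the nest floor. Its steel face slopes into the nest, from 1 mm inside the lip's edge at the top to 6.5 mm at the foot, and pushes the rack to the left fence. Going down, the rack must push it back: about 8 to 18 N in all, weight included, most at 2 mm from home; it does not sink home by itself.
- rack_center (a point): Centre of the loaded tube rack, 43 mm above its underside (half-way up). White plastic, 96 mm long (its x) x 48 mm wide (y) x 64 mm high, z up; eight capped tubes in two rows, cap tops 86 mm above the underside. 0.28 to 0.46 kg. Smooth side panels from 26 to 64 mm above the underside can be pinched across the 48 mm width. Stands on the bench.
- clamp (a joint): Angle of the hold-down, rad: 0 = shut, level, at a hard stop; grows as it opens upward, to 1.95; 1.57 = upright. Flat metal bar 40 mm wide, 5 mm thick; at its free end, 142 mm from the hinge axis, a black round cross-bar handle, 12 mm thick, 72 mm long along shaker y. A friction hinge (0.45 N m) keeps it where it is left.
- hinge (a point): Middle of the hold-down's hinge axis (along shaker y) for a platform parked mid-orbit: 74 mm to +x of the shaker's centre, 170 mm above the bench. Axes as the shaker's. Two hinge posts 62 mm apart over their outsides reach 182 mm above the bench. Shut, the handle lies 142 mm to -x of here. A sprung pad (2 N per mm) under the bar is pressed in 2 mm by the caps of a rack that is home; else it cannot shut.
- strips: White jar with a black cap, 40 mm diameter, 95 mm tall; origin at the centre of its underside. A bystander.
- weight: Brass balance weight with a knob, 32 mm diameter, 42 mm tall; origin at the centre of its underside. A bystander.
- beaker: Glass beaker, 64 mm diameter, 75 mm tall; origin at the centre of its underside. A bystander.
Mind the look-alikes: they are no part of the job. What is shaped like the part that bears rack_center but red is not meant.

How it is judged:
By the outcome, as a careful person would: the job done as asked, in the order asked, and still so for the second after the job is handed in, with the robot touching nothing.
It also fails if it takes over 72 s, if anything falls off the work surface, if the arm or the gripper's body presses on something with over 40 N, if the wrist force passes 120 N, or if a joint passes its speed limit or range.

ROBOT

A 6-joint arm with a two-finger parallel gripper is mounted at the origin on the work surface. World frame = base frame: x ahead of the robot, y to its left, z up, the work surface at z = 0. Lengths are in m, angles in rad, forces in N, time in s.
With the tool pointing down it reaches from about 0.25 to 0.85 m from the base axis. Payload 12.5 kg.
Tool frame: the origin (TCP) lies on the centre line of the jaws, within the pads' length; the fingertips stand env.tcp_to_tips ahead of it and the grasp point (between the pads) lies 3 mm ahead of it (env.tcp_to_tips is the distance from the TCP to the fingertips, in m); z points along the fingers, x is the direction in which the jaws open and shut, and the axes are right-handed (so a half turn about z gives the same grasp; the last joint's range is limited). The gripper opens to 93 mm and grips with 3 to 60 N. Pads are 15 mm wide; open, the fingers measure 128 mm over their backs; the gripper's body (75 mm by 188 mm) begins 65 mm behind the grasp point.
Start: joints at [-1.415, 0.351, 1.652, -0, 1.139, -0.085], TCP at [0.131, -0.534, 0.241] pointing down, gripper open.
Joint ranges: [-2.75, 2.75], [-0.79, 2.1], [0.01, 2.65], [-1.57, 4.71], [0.07, 3.14], [-2.87, 2.87]. Speed limits (rad/s): [2.22, 2.22, 2.79, 3.14, 3.14, 3.14].

INTERFACE

Orientations are given as a unit quaternion [x, y, z, w].
In Python, from plant import get_state, cams, ticket, finder, env gives the robot as it stands.
- The arm moves only by the tool send_rows, never from a script. Its argument "targets" is a list of rows, each an object with "travel": the shift along the tool's x, y, z in mm, a list of three; "turn": the turn about the tool's z in rad; "grip": the finger opening in mm, from 0 to 93. A call has 1 to 12 rows; each row shifts and turns the pose as measured when the row begins, along the tool's axes as they then stand; what a row does not reach is not made up. A row lasts 1/10 s, in which the tool goes at most 50 mm and 8.59 degrees, less where a joint would pass 70% of its speed; a pose out of reach is approached as far as the arm can. A call with a gripper value outside its range is refused whole. The fingers move at their own pace and stop on an object; "grip_force" is the grip in N (left out, the last holds). Time passes only in rows, so rows that do not move let the fingers close. It gives the time, the measured TCP pose, the force and the opening at its end, in the units of the state.
- get_state(): the state, without advancing time (a new reading comes with each control period).
- cams.capture(name): name is "scene" or "top" or "wrist"; returns the picture (384x512x3 uint8, blue, green, red); there is no depth.
- cams.camera_model(name): a dict with "intrinsics" (3x3 intrinsics, pixels), "origin" and "attitude" of the camera in the world. Camera axes: x right, y down, z forward; pixel columns grow to the right and rows downward; lengths in m; the calibration is good to about 2 mm. The wrist camera is an equidistant fisheye: a pixel r from the principal point sees the ray r / f radians off the axis. A picture is of the moment at which its call begins: read the wrist's pose just before it. camera_model takes no time and is no camera call; for the wrist camera it gives the pose at the moment of the call.
- ticket.job_done(): hands the job in, once; it reports no verdict.
Trained networks look in the newest picture that a camera, given by its name, has taken for a name from the list of things; names that differ only in an ending like _2 or _b are one class to them, and where a whole thing is asked for, a point or a joint stands for the part that bears it (a point fixed in the world has none). Each returns a list of dicts, best first, with "conf" (0 to 1); they miss things now and then, are a little off and sometimes report something else, mostly with a low value. They report only what shows in the picture. A call takes as long as a camera call. They do not tell look-alikes from the thing itself.
- finder.outline_of(camera, target): "mask" (384x512 bool, what is visible of it) and "xy" ([column, row] in pixels, amid what is visible of it).
The state is a dict: "time_s": time; "joint_positions": joint angles; "dq": joint speeds; "tau": joint torques, N m; "eef_pos": TCP position; "tool_rot": TCP orientation; "force": force on the tool from outside, world axes, zero at the start; "wrist_torque": the same for the moment, N m; "width": finger opening in m.
Only numpy, scipy, OpenCV 4.12 (cv2) and the standard library are available. Lean on these libraries where they do the work, as an engineer would, in place of code of your own. Each camera call takes 0.05 s, during which the arm holds its last target. There are 200 camera calls.

## Working session

There is one attempt and no reset: what is moved stays moved. The work goes in short steps, Python scripts to look and compute and a tool call to move; the robot and the scene stay as the last step left them, time stands still between calls to the robot, and variables do not carry over. Pictures are saved under pics/ and viewed, about 8 in all and at most 12, crops included, and the job is handed in when it is done.

Besides the shell and the picture viewer there is one more tool, called after "Emit:" as a command line: name --argument value ..., lists and objects as JSON in quotes. send_rows: Moves the arm, as the interface text tells. Its arguments: {"type":"object","properties":{"targets":{"type":"array"},"grip_force":{"type":"number"}},"required":["targets"]}

```bash
mkdir -p pics; ls; cat > h.py <<'E'
import numpy as np, cv2
from plant import get_state, cams, ticket, finder, env
from scipy.spatial.transform import Rotation as R
np.set_printoptions(precision=4,suppress=True)
def cam(n):
    m=cams.camera_model(n); K=np.array(m['intrinsics']); o=np.array(m['origin']); a=np.array(m['attitude'])
    A=a if a.shape==(3,3) else R.from_quat(a).as_matrix()
    return K,o,A
def ray(n,uv,c=None):
    K,o,A=c or cam(n); x=(uv[0]-K[0,2])/K[0,0]; y=(uv[1]-K[1,2])/K[1,1]
    if n=='wrist':
        r=np.hypot(x,y); d=np.array([x/r*np.sin(r),y/r*np.sin(r),np.cos(r)]) if r>0 else np.array([0,0,1.])
    else: d=np.array([x,y,1.])
    return o,A@d
def atz(n,uv,z,c=None):
    o,d=ray(n,uv,c); return o+d*(z-o[2])/d[2]
def proj(n,P,c=None):
    K,o,A=c or cam(n); p=(np.atleast_2d(P)-o)@A
    if n=='wrist':
        rr=np.hypot(p[:,0],p[:,1])+1e-12; t=np.arctan2(rr,p[:,2]); q=p[:,:2]/rr[:,None]*t[:,None]
    else: q=p[:,:2]/p[:,2:]
    return q*[K[0,0],K[1,1]]+[K[0,2],K[1,2]]
E
python3 - <<'E'
from h import *
for n in ['scene','top']:
    im=cams.capture(n); cv2.imwrite(f'pics/{n}0.png',im); print(n,*cam(n))
    for t in ['shaker','rack_center','clamp','strips','weight','beaker']:
        for d in finder.outline_of(n,t)[:3]:
            m=d['mask'].astype('uint8'); c=max(cv2.findContours(m,0,2)[0],key=cv2.contourArea)
            print(t,round(d['conf'],2),d['xy'],m.sum(),cv2.minAreaRect(c))
s=get_state(); print(env.tcp_to_tips,s)
a=cv2.imread('pics/scene0.png');b=cv2.imread('pics/top0.png')
cv2.imwrite('pics/both.png',np.vstack([a,b])[:, :])
E
```

```text
pics
scene [[349.6248   0.     263.2564]
 [  0.     349.6248 194.2125]
 [  0.       0.       1.    ]] [ 1.0876 -0.2128  0.7418] [[ 0.4066  0.682  -0.6079]
 [ 0.9136 -0.3099  0.2634]
 [-0.0088 -0.6625 -0.749 ]]
shaker 0.65 [202.4, 227.3] 4990 ((206.90000915527344, 218.8000030517578), (89.88992309570312, 79.60401916503906), 63.43495178222656)
rack_center 0.85 [296.2, 177.3] 913 ((295.3207092285156, 177.12261962890625), (40.66633605957031, 26.23040008544922), 47.48955535888672)
rack_center 0.64 [273.6, 211.9] 1239 ((275.033203125, 211.35775756835938), (40.99871826171875, 32.818450927734375), 13.134021759033203)
clamp 0.8 [205.0, 187.2] 1154 ((212.70599365234375, 191.10079956054688), (47.783790588378906, 40.18919372558594), 71.07535552978516)
strips 0.91 [275.6, 245.8] 523 ((274.5, 247.0), (34.0, 17.0), 90.0)
weight 0.72 [108.1, 271.5] 246 ((110.20001220703125, 271.3999938964844), (18.782970428466797, 15.20526123046875), 63.43495178222656)
beaker 0.96 [384.6, 164.3] 670 ((384.70001220703125, 164.59999084472656), (24.149532318115234, 32.64659118652344), 26.56505012512207)
top [[484.3678  
[... 701 characters left out ...]
, (11.0, 11.0), 90.0)
weight 0.4 [314.0, 190.1] 3893 ((313.2200012207031, 185.03997802734375), (89.80255889892578, 52.75017166137695), 81.8698959350586)
beaker 0.79 [124.4, 185.7] 431 ((126.0, 191.0), (20.0, 24.0), 90.0)
0.022 {'time_s': 0.7, 'joint_positions': array([-1.4146,  0.3507,  1.6518, -0.    ,  1.1391, -0.0846]), 'dq': array([ 0.0003,  0.0006,  0.0001,  0.0012, -0.0003, -0.0003]), 'tau': array([  0.0003, -49.7165, -28.5451,   0.0701,   0.0221,  -0.    ]), 'eef_pos': array([ 0.1312, -0.5341,  0.2406]), 'tool_rot': array([ 0.7869, -0.6171, -0.    ,  0.    ]), 'force': array([-0.4812,  0.4422, -0.0833]), 'wrist_torque': array([ 0.0097,  0.0281, -0.0268]), 'width': 0.09279399040386421}
```

```bash
python3 - <<'E'
from h import *
a=cv2.imread('pics/scene0.png')[110:320,60:430];b=cv2.imread('pics/top0.png')[110:270,80:430]
cv2.imwrite('pics/v1.png',cv2.resize(a,None,fx=2.1,fy=2.1,interpolation=2))
cv2.imwrite('pics/v2.png',cv2.resize(b,None,fx=2.2,fy=2.2,interpolation=2))
E
```

```text
(no output)
```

View pics/v1.png

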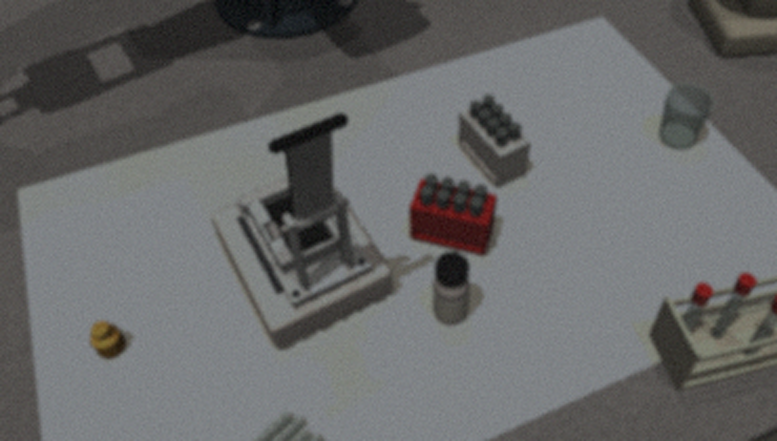

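View pics/v2.png

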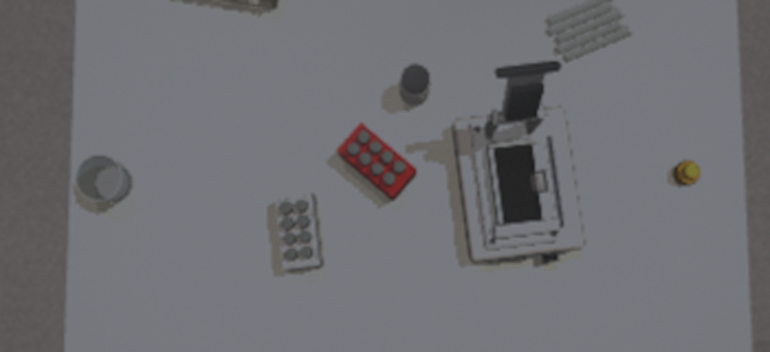

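The white rack (top-camera pixel ~(215,215), scene ~(296,177)) fits. The red one (top ~(251,183)) is the look-alike. The hold-down stands open near upright and the hinge faces away from the robot. Next I'll estimate rough poses.

```bash
python3 - <<'E'
from h import *
from scipy.optimize import least_squares
cT,cS=cam('top'),cam('scene')
f=lambda u,v:(80+u/2.2,110+v/2.2)
g=lambda u,v:(60+u/2.1,110+v/2.1)
print('rack caps',[atz('top',f(*p),.086,cT) for p in [(287,207),(301,206),(291,255),(306,253)]])
print('shaker top corners .052',[atz('top',f(*p),.052,cT) for p in [(455,120),(566,107),(583,247),(470,258)]])
print('nest floor .07',[atz('top',f(*p),.07,cT) for p in [(494,148),(531,144),(541,219),(504,223)]])
# handle ends triangulated
def tri(pt,ps):
    def r(X): return np.r_[proj('top',X,cT)[0]-pt,proj('scene',X,cS)[0]-ps]
    s=least_squares(r,[.4,-.1,.2]); return s.x,s.fun
print('handle L', tri(f(498,72),g(345,120)), 'R', tri(f(558,67),g(274,145)))
print('swap', tri(f(558,67),g(345,120)))
K,o,A=cam('wrist'); s=get_state(); Rt=R.from_quat(s['tool_rot']).as_matrix()
print('wrist cam in tool', Rt.T@(o-s['eef_pos']), Rt.T@A, K); print(Rt)
E
```

```text
rack caps [array([0.5199, 0.1522, 0.086 ]), array([0.5211, 0.1343, 0.086 ]), array([0.4586, 0.1465, 0.086 ]), array([0.4611, 0.1274, 0.086 ])]
shaker top corners .052 [array([ 0.6377, -0.0656,  0.052 ]), array([ 0.6546, -0.2125,  0.052 ]), array([ 0.4696, -0.2305,  0.052 ]), array([ 0.4556, -0.0834,  0.052 ])]
nest floor .07 [array([ 0.5976, -0.115 ,  0.07  ]), array([ 0.6027, -0.1631,  0.07  ]), array([ 0.5049, -0.1742,  0.07  ]), array([ 0.4999, -0.1265,  0.07  ])]
handle L (array([ 0.6474, -0.0977,  0.3076]), array([-0.4261, -0.1211, -0.3286,  0.0282])) R (array([ 0.6524, -0.1616,  0.3092]), array([-0.8388, -0.1706, -0.6089,  0.0553]))
swap (array([ 0.6589, -0.122 ,  0.3251]), array([-16.7474,  -4.282 , -12.4209,   1.0868]))
wrist cam in tool [-0.0005 -0.0832 -0.1432] [[ 1.      0.0008 -0.0002]
 [-0.0007  0.9549  0.2968]
 [ 0.0004 -0.2968  0.955 ]] [[297.3186   0.     252.6202]
 [  0.     297.3186 195.9582]
 [  0.       0.       1.    ]]
[[ 0.2385 -0.9711 -0.    ]
 [-0.9711 -0.2385 -0.    ]
 [ 0.      0.     -1.    ]]
```

```bash
cat >> h.py <<'E'
def yaw():
    r=R.from_quat(get_state()['tool_rot']).as_matrix(); return np.arctan2(r[1,0],r[0,0])
def plan(goal,gy,n=None,step=.045):
    s=get_state(); p=s['eef_pos'].copy(); y=yaw(); goal=np.array(goal,float)
    dy=(gy-y+np.pi)%(2*np.pi)-np.pi
    if abs(abs(dy)-np.pi)<.3 and dy<0 and n is None: pass
    n=n or int(max(1,np.ceil(np.linalg.norm(goal-p)/step),np.ceil(abs(dy)/.14)))
    d=(goal-p)/n; rows=[]
    for i in range(n):
        a=y+dy*i/n; X=np.array([np.cos(a),np.sin(a),0]);Y=np.array([np.sin(a),-np.cos(a),0])
        rows.append(np.round([1e3*d@X,1e3*d@Y,-1e3*d[2],],1).tolist()+[round(-dy/n,3)])
    print(n,'rows',rows if n<30 else rows[:3]); return rows
E
python3 -c "
from h import *
print(get_state()['eef_pos'],yaw()); plan([.49,.14,.23],1.675,24)"
```

```text
[ 0.1312 -0.5341  0.2406] -1.3299958239303729
24 rows [[-23.7, -21.2, 0.4, np.float64(-0.125)], [-20.9, -24.0, 0.4, np.float64(-0.125)], [-17.7, -26.4, 0.4, np.float64(-0.125)], [-14.3, -28.4, 0.4, np.float64(-0.125)], [-10.6, -30.0, 0.4, np.float64(-0.125)], [-6.8, -31.1, 0.4, np.float64(-0.125)], [-2.8, -31.7, 0.4, np.float64(-0.125)], [1.1, -31.8, 0.4, np.float64(-0.125)], [5.1, -31.4, 0.4, np.float64(-0.125)], [9.0, -30.5, 0.4, np.float64(-0.125)], [12.7, -29.2, 0.4, np.float64(-0.125)], [16.3, -27.3, 0.4, np.float64(-0.125)], [19.6, -25.1, 0.4, np.float64(-0.125)], [22.5, -22.5, 0.4, np.float64(-0.125)], [25.2, -19.5, 0.4, np.float64(-0.125)], [27.4, -16.2, 0.4, np.float64(-0.125)], [29.2, -12.6, 0.4, np.float64(-0.125)], [30.6, -8.9, 0.4, np.float64(-0.125)], [31.4, -5.0, 0.4, np.float64(-0.125)], [31.8, -1.0, 0.4, np.float64(-0.125)], [31.7, 2.9, 0.4, np.float64(-0.125)], [31.1, 6.9, 0.4, np.float64(-0.125)], [30.0, 10.7, 0.4, np.float64(-0.125)], [28.4, 14.4, 0.4, np.float64(-0.125)]]
```

Emit:
send_rows --targets '[{"travel":[-24,-21,0],"turn":-0.125,"grip":93},{"travel":[-21,-24,0],"turn":-0.125,"grip":93},{"travel":[-18,-26,0],"turn":-0.125,"grip":93},{"travel":[-14,-28,0],"turn":-0.125,"grip":93},{"travel":[-11,-30,0],"turn":-0.125,"grip":93},{"travel":[-7,-31,0],"turn":-0.125,"grip":93},{"travel":[-3,-32,0],"turn":-0.125,"grip":93},{"travel":[1,-32,0],"turn":-0.125,"grip":93},{"travel":[5,-31,0],"turn":-0.125,"grip":93},{"travel":[9,-30,0],"turn":-0.125,"grip":93},{"travel":[13,-29,0],"turn":-0.125,"grip":93},{"travel":[16,-27,0],"turn":-0.125,"grip":93}]'

```text
time_s: 1.9
eef_pos: [0.3052, -0.1836, 0.2407]
tool_rot: [0.994, 0.111, 0.001, 0.002]
force: [-0.1, 0.7, 0.7]
width: 0.0928
```

Emit:
send_rows --targets '[{"travel":[20,-25,0],"turn":-0.125,"grip":93},{"travel":[22,-22,0],"turn":-0.125,"grip":93},{"travel":[25,-19,0],"turn":-0.125,"grip":93},{"travel":[27,-16,0],"turn":-0.125,"grip":93},{"travel":[29,-13,0],"turn":-0.125,"grip":93},{"travel":[30,-9,0],"turn":-0.125,"grip":93},{"travel":[31,-5,0],"turn":-0.125,"grip":93},{"travel":[32,-1,0],"turn":-0.125,"grip":93},{"travel":[32,3,0],"turn":-0.125,"grip":93},{"travel":[31,7,0],"turn":-0.125,"grip":93},{"travel":[30,11,0],"turn":-0.125,"grip":93},{"travel":[28,14,0],"turn":-0.125,"grip":93}]'

```text
time_s: 3.1
eef_pos: [0.4614, 0.1809, 0.2421]
tool_rot: [0.626, 0.78, 0.001, 0.005]
force: [0.5, -0.5, 0.2]
width: 0.0929
```

```bash
python3 -c "
from h import *
s=get_state();print(s['time_s'],s['eef_pos'],yaw(),s['joint_positions'],s['force']); plan([.49,.14,.23],1.675)"
```

```text
3.1 [0.4614 0.1809 0.2421] 1.7886034891533826 [ 0.2835  0.247   1.791  -0.0086  1.0961 -1.5012] [ 0.5478 -0.487   0.2164]
2 rows [[-23.0, 9.5, 6.1, np.float64(0.057)], [-22.5, 10.8, 6.1, np.float64(0.057)]]
```

Emit:
send_rows --targets '[{"travel":[-23,10,0],"turn":0.057,"grip":93},{"travel":[-22,10,0],"turn":0.057,"grip":93},{"travel":[0,0,0],"turn":0,"grip":93},{"travel":[0,0,0],"turn":0,"grip":93}]'

```text
time_s: 3.5
eef_pos: [0.491, 0.1443, 0.2422]
tool_rot: [0.666, 0.746, 0.001, 0.005]
force: [-0.2, 0.6, 0.5]
width: 0.0927
```

```bash
cat > look.py <<'E'
from h import *
import sys
c=cam('wrist'); s=get_state(); im=cams.capture('wrist'); cv2.imwrite(f'pics/{sys.argv[1]}.png',im)
np.savez(f'pics/{sys.argv[1]}.npz',K=c[0],o=c[1],A=c[2])
print(s['time_s'],s['eef_pos'],yaw(),s['tool_rot'],s['force'])
for t in sys.argv[2:]:
    for d in finder.outline_of('wrist',t)[:2]:
        m=d['mask'].astype('uint8'); q=max(cv2.findContours(m,0,2)[0],key=cv2.contourArea); print(t,round(d['conf'],2),d['xy'],m.sum(),cv2.minAreaRect(q))
cv2.imwrite(f'pics/{sys.argv[1]}v.png',cv2.resize(im,None,fx=1.5,fy=1.5,interpolation=2))
E
python3 look.py w1 rack_center
```

```text
3.5 [0.491  0.1443 0.2422] 1.683130806429833 [0.6663 0.7457 0.0015 0.005 ] [-0.1984  0.6379  0.4797]
rack_center 0.84 [164.1, 230.5] 2986 ((166.5, 238.0), (77.07463073730469, 58.68986129760742), 45.0)
rack_center 0.81 [248.6, 175.8] 3745 ((251.0, 176.5), (87.0, 44.0), 90.0)
```

View pics/w1v.png

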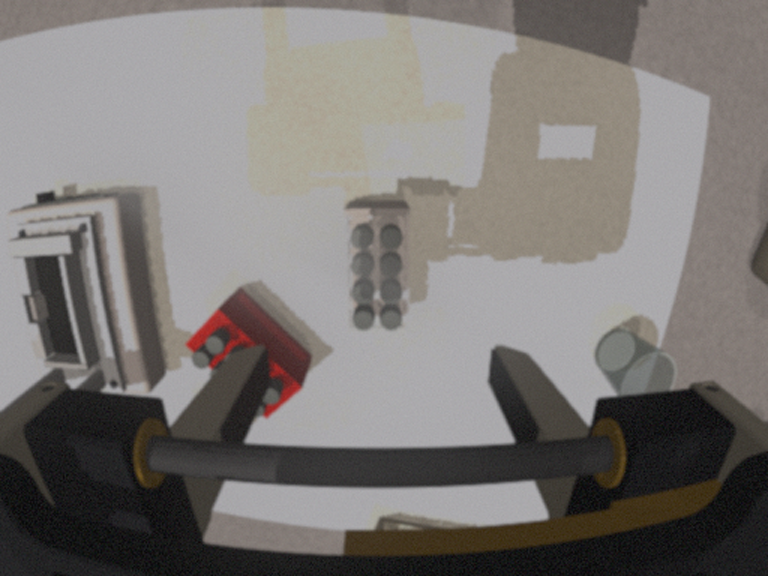

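White rack's caps are at view px (362,236), (391,236), (363,317), (390,317). The red look-alike is at (250,345), the shaker on the left. The gripper body is wide along the jaw direction, which is the clearance I was hoping for.

```bash
python3 - <<'E'
from h import *
d=np.load('pics/w1.npz'); c=(d['K'],d['o'],d['A'])
P=np.array([atz('wrist',(u/1.5,v/1.5),.086,c) for u,v in [(362,236),(391,236),(362.5,265),(390.5,265),(363,290),(391,290),(363,317),(390,317)]])
print(P[:,:2],P[:,:2].mean(0)); a=P[[6,7]].mean(0)-P[[0,1]].mean(0); print(np.hypot(*a[:2]),'yaw',np.arctan2(a[1],a[0]))
im=cv2.imread('pics/w1.png')
print([atz('wrist',(u/1.5,v/1.5),.064,c)[:2] for u,v in [(346,215),(409,212),(352,328),(403,327)]])
plan(list(P[:,:2].mean(0))+[.15],1.675)
E
```

```text
[[0.4627 0.1294]
 [0.4605 0.1489]
 [0.4829 0.1318]
 [0.4807 0.151 ]
 [0.5009 0.134 ]
 [0.4986 0.1535]
 [0.521  0.1361]
 [0.5188 0.1553]] [0.4908 0.1425]
0.058649853086701835 yaw 0.11140661137884245
[array([0.4527, 0.1157]), array([0.4453, 0.1607]), array([0.5395, 0.1285]), array([0.5341, 0.1677])]
3 rows [[-0.7, -0.1, 30.8, np.float64(0.003)], [-0.7, -0.1, 30.8, np.float64(0.003)], [-0.7, -0.1, 30.8, np.float64(0.003)]]
```

```bash
python3 - <<'E'
from h import *
c=cam('top')
X=R.from_euler('z',.111).as_matrix()
print([X.T@(atz('top',(80+u/2.2,110+v/2.2),.064,c)-[.491,.1425,0])*1e3 for u,v in [(340,153),(388,198),(362,125),(415,165)]])
E
```

```text
[array([ 94.5307, -67.6131,  64.    ]), array([  28.6948, -123.3436,   64.    ]), array([ 128.1087, -100.2723,   64.    ]), array([  67.6695, -163.219 ,   64.    ])]
```

Emit:
send_rows --targets '[{"travel":[-1.5,0,45],"turn":0,"grip":93},{"travel":[-0.5,0,45],"turn":0,"grip":93},{"travel":[0,0,45],"turn":0,"grip":93},{"travel":[0,0,30],"turn":0,"grip":93},{"travel":[0,0,0],"turn":0,"grip":93},{"travel":[0,0,0],"turn":0,"grip":93}]'

```text
time_s: 4.2
eef_pos: [0.4928, 0.1447, 0.0757]
tool_rot: [0.664, 0.748, 0.004, 0.007]
force: [0.3, 0.4, 0.2]
width: 0.0934
```

```bash
python3 -c "
from h import *
s=get_state();print(s['eef_pos'],yaw(),s['tool_rot'],s['force']); plan([.491,.1425,.053],1.682)"
```

```text
[0.4928 0.1447 0.0757] 1.689317104531841 [0.664  0.7477 0.0044 0.0069] [0.2547 0.3501 0.1956]
1 rows [[-2.0, -2.1, 22.7, np.float64(0.007)]]
```

Emit:
send_rows --targets '[{"travel":[-2,-2,22.5],"turn":0.007,"grip":93},{"travel":[0,0,0],"turn":0,"grip":93},{"travel":[0,0,0],"turn":0,"grip":93}]'

```text
time_s: 4.5
eef_pos: [0.4939, 0.1436, 0.0583]
tool_rot: [0.666, 0.746, 0.007, 0.009]
force: [-0.6, -0.7, 0.5]
width: 0.093
```

```bash
python3 -c "
from h import *
s=get_state();print(s['eef_pos'],yaw(),s['tool_rot'],s['force']);r=R.from_quat(s['tool_rot']).as_matrix();print(r); plan([.491,.1425,.053],1.682)"
```

```text
[0.4939 0.1436 0.0583] 1.6835034382130651 [0.6661 0.7458 0.0073 0.009 ] [-0.6215 -0.7194  0.4835]
[[-0.1125  0.9934  0.0231]
 [ 0.9936  0.1125 -0.0011]
 [-0.0037  0.0229 -0.9997]]
1 rows [[-0.8, -3.0, 5.3, np.float64(0.002)]]
```

Emit:
send_rows --targets '[{"travel":[-1,-3.5,5],"turn":0,"grip":93},{"travel":[0,0,0],"turn":0,"grip":40},{"travel":[0,0,0],"turn":0,"grip":40}]' --grip_force 30

```text
time_s: 4.8
eef_pos: [0.492, 0.1427, 0.0564]
tool_rot: [0.666, 0.746, 0.009, 0.011]
force: [-0.5, -0.7, -0.9]
width: 0.0816
```

```bash
python3 -c "
from h import *
s=get_state();print(s['eef_pos'],yaw(),s['force'],s['width']);r=R.from_quat(s['tool_rot']).as_matrix();print(r[2])"
```

```text
[0.492  0.1427 0.0564] 1.684184708585251 [-0.4511 -0.6552 -0.9359] 0.08162749348892269
[-0.0033  0.0279 -0.9996]
```

Emit:
send_rows --targets '[{"travel":[0,0,0],"turn":0,"grip":40},{"travel":[0,0,0],"turn":0,"grip":40},{"travel":[0,0,0],"turn":0,"grip":40},{"travel":[0,0,0],"turn":0,"grip":40}]' --grip_force 40

```text
time_s: 5.2
eef_pos: [0.4925, 0.1428, 0.0572]
tool_rot: [0.666, 0.746, 0.01, 0.011]
force: [0.5, -6.6, 4.9]
width: 0.0496
```

```bash
python3 -c "
from h import *
s=get_state();print(s['eef_pos'],yaw(),s['force'],s['width']);r=R.from_quat(s['tool_rot']).as_matrix();print(r[2])"
```

```text
[0.4925 0.1428 0.0572] 1.6843994454785527 [ 0.5339 -6.6103  4.9078] 0.04959692579765164
[-0.0033  0.0289 -0.9996]
```

Emit:
send_rows --targets '[{"travel":[0,0,0],"turn":0,"grip":40},{"travel":[0,0,0],"turn":0,"grip":40},{"travel":[0,0,0],"turn":0,"grip":40}]'

```text
time_s: 5.5
eef_pos: [0.4925, 0.1428, 0.0572]
tool_rot: [0.666, 0.746, 0.01, 0.011]
force: [-0.3, -0.7, 0.7]
width: 0.0479
```

```bash
python3 -c "
from h import *
s=get_state();print(s['eef_pos'],yaw(),s['force'],s['width']);r=R.from_quat(s['tool_rot']).as_matrix();print(r[2])"
```

```text
[0.4925 0.1428 0.0572] 1.6841580502739695 [-0.3204 -0.6929  0.6964] 0.047907167460293054
[-0.0033  0.0288 -0.9996]
```

Emit:
send_rows --targets '[{"travel":[0,0,-30],"turn":0,"grip":40},{"travel":[0,0,-40],"turn":0,"grip":40},{"travel":[0,0,-40],"turn":0,"grip":40},{"travel":[0,0,-40],"turn":0,"grip":40},{"travel":[0,0,0],"turn":0,"grip":40}]'

```text
time_s: 6.0
eef_pos: [0.4858, 0.1424, 0.2094]
tool_rot: [0.666, 0.746, 0.006, 0.008]
force: [0.7, 1.0, -3.7]
width: 0.0475
```

```bash
python3 -c "
from h import *
s=get_state();print(s['eef_pos'],yaw(),s['force'],s['width']);r=R.from_quat(s['tool_rot']).as_matrix();print(r[2]); plan([.525,-.145,.205],1.67)"
```

```text
[0.4858 0.1424 0.2094] 1.6842033852579767 [ 0.6627  1.0123 -3.692 ] 0.04751892076603483
[-0.0037  0.0203 -0.9998]
7 rows [[-41.4, 0.9, 0.6, np.float64(0.002)], [-41.4, 1.0, 0.6, np.float64(0.002)], [-41.4, 1.1, 0.6, np.float64(0.002)], [-41.4, 1.2, 0.6, np.float64(0.002)], [-41.4, 1.3, 0.6, np.float64(0.002)], [-41.4, 1.3, 0.6, np.float64(0.002)], [-41.4, 1.4, 0.6, np.float64(0.002)]]
```

Emit:
send_rows --targets '[{"travel":[-30,1,0],"turn":0.002,"grip":40},{"travel":[-43,1,0],"turn":0.002,"grip":40},{"travel":[-43,1,0],"turn":0.002,"grip":40},{"travel":[-43,1,0],"turn":0.002,"grip":40},{"travel":[-43,1,0],"turn":0.002,"grip":40},{"travel":[-43,1,0],"turn":0.002,"grip":40},{"travel":[-38,1,0],"turn":0.002,"grip":40},{"travel":[0,0,0],"turn":0,"grip":40},{"travel":[0,0,0],"turn":0,"grip":40}]'

```text
time_s: 6.9
eef_pos: [0.5188, -0.1476, 0.1977]
tool_rot: [0.67, 0.742, 0.003, 0.001]
force: [-0.1, 0.3, -3.8]
width: 0.0478
```

```bash
python3 look.py w2 shaker clamp rack_center; python3 -c "
from h import *
r=R.from_quat(get_state()['tool_rot']).as_matrix();print(r[2])
cv2.imwrite('pics/s2.png',cams.capture('scene'));cv2.imwrite('pics/t2.png',cams.capture('top'))
a=cv2.imread('pics/s2.png')[100:290,110:310];cv2.imwrite('pics/s2v.png',cv2.resize(a,None,fx=3,fy=3,interpolation=2))"
```

```text
6.9 [ 0.5188 -0.1476  0.1977] 1.6726881362741772 [0.6705 0.7419 0.003  0.001 ] [-0.0892  0.3035 -3.8158]
shaker 0.74 [243.9, 154.9] 8799 ((248.63552856445312, 177.84127807617188), (121.29169464111328, 147.06607055664062), 86.96443176269531)
clamp 0.92 [254.5, 349.5] 384 ((256.5, 348.0), (8.0, 55.0), 90.0)
rack_center 0.96 [250.6, 235.8] 13871 ((252.5, 227.5), (139.0, 99.0), 90.0)
rack_center 0.89 [384.9, 238.8] 2780 ((393.81787109375, 249.56320190429688), (91.15176391601562, 42.55781173706055), 52.43141174316406)
[ 0.0017  0.0075 -1.    ]
```

View pics/w2v.png

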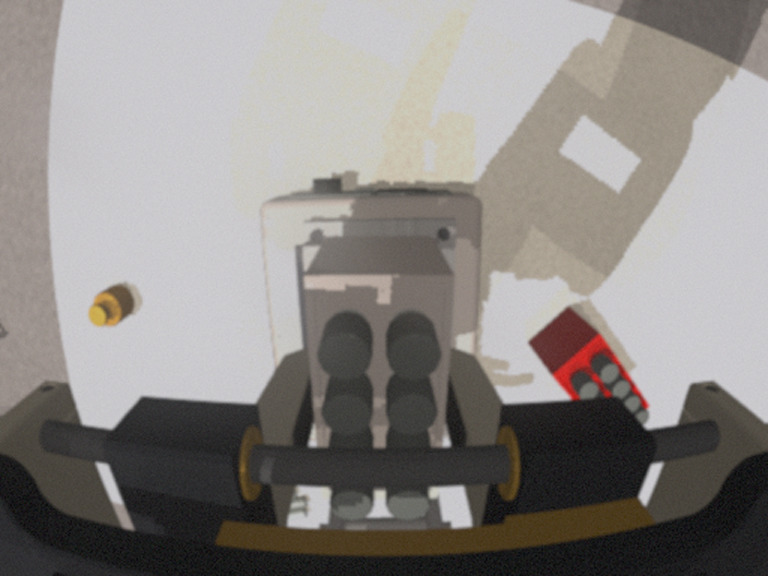

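```bash
python3 - <<'E'
from h import *
a=cv2.imread('pics/w1.png')[110:270,0:120]; b=cv2.imread('pics/top0.png')[135:235,275:355]
a=cv2.resize(a,(450,600),interpolation=2); b=cv2.resize(b,(350,437),interpolation=2)
o=np.zeros((600,800,3),'uint8'); o[:,:450]=a; o[:437,450:]=b; o=cv2.convertScaleAbs(o,alpha=1.4,beta=10)
cv2.imwrite('pics/crop.png',o)
E
```

```text
(no output)
```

View pics/crop.png

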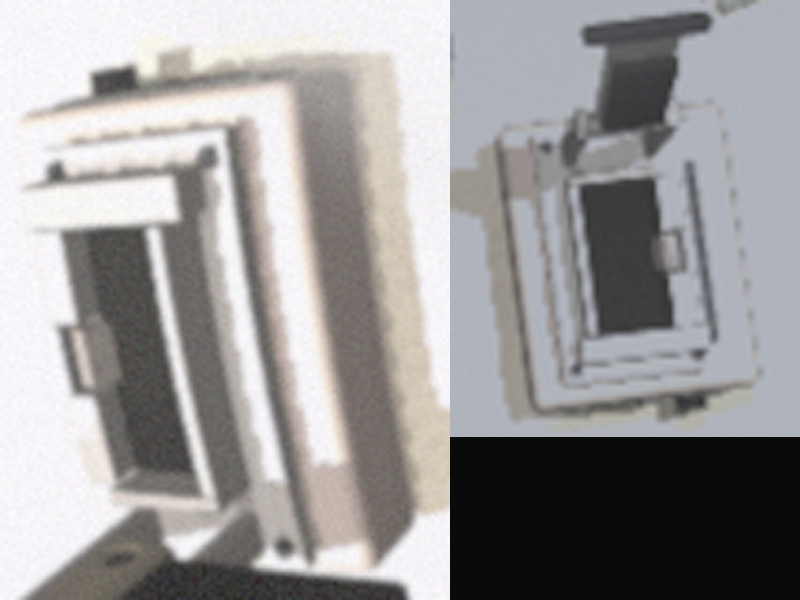

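View pics/s2v.png

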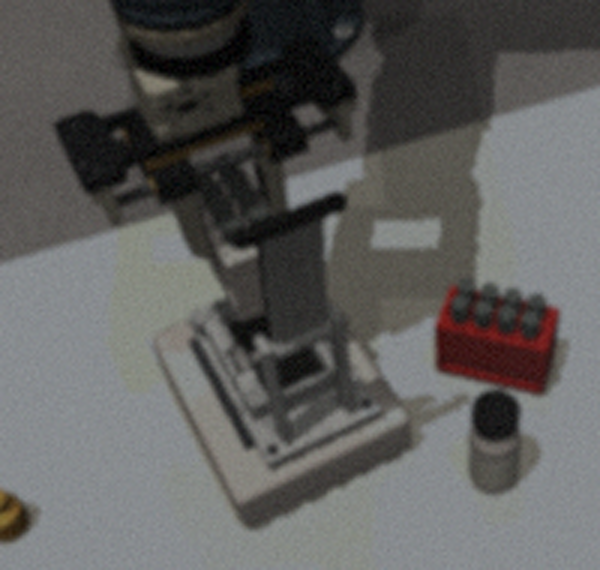

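```bash
python3 - <<'E'
from h import *
from scipy.optimize import least_squares
d=np.load('pics/w1.npz'); W=(d['K'],d['o'],d['A']); T=cam('top')
w=lambda x,y,z:atz('wrist',(x/3.75,110+y/3.75),z,W)
t=lambda x,y,z:atz('top',(275+(x-450)/4.375,135+y/4.37),z,T)
L=[('wA',w(147,228,.09),1,25.5),('wA',w(193,470,.09),1,25.5),('wB',w(65,230,.084),0,-49.5),('wB',w(147,225,.084),0,-49.5),
('tC',t(582,185,.09),1,25.5),('tC',t(598,330,.09),1,25.5),('tD',t(656,185,.07),1,-25.5),('tD',t(673,325,.07),1,-25.5),
('tE',t(600,334,.084),0,-49.5),('tE',t(670,328,.084),0,-49.5),('tF',t(583,181,.07),0,49.5),('tF',t(655,178,.07),0,49.5)]
def res(p,q=L):
    c,s=np.cos(p[2]),np.sin(p[2]); o=[]
    for n,P,ax,val in q:
        e=P[:2]*1e3-p[:2]; o.append((c*e[0]+s*e[1] if ax==0 else -s*e[0]+c*e[1])-val)
    return np.array(o)
s=least_squares(res,[550,-145,.1]); print(s.x); print([(l[0],round(r,1)) for l,r in zip(L,s.fun)])
# housing edges from w2 (z=.052 top)
d=np.load('pics/w2.npz'); W2=(d['K'],d['o'],d['A'])
print('w2 front edge', [atz('wrist',(u/1.5,v/1.5),.052,W2) for u,v in [(275,196),(470,194)]],'sides',[atz('wrist',(u/1.5,v/1.5),.052,W2) for u,v in [(262,215),(274,340),(480,215),(482,300)]])
print('rack cap row', [atz('wrist',(u/1.5,v/1.5),.198+.0288,W2) for u,v in [(346,340),(412,340),(351,405),(411,405)]])
print('rack bottom front', [atz('wrist',(u/1.5,v/1.5),.1977-.0572,W2) for u,v in [(304,273),(453,273)]])
print('rack bottom front edge?', [atz('wrist',(u/1.5,v/1.5),.1977-.0572,W2) for u,v in [(325,237),(435,236)]])
print('lip screws',[atz('wrist',(u/1.5,v/1.5),.07,W2) for u,v in [(316,236),(443,233)]])
E
```

```text
[ 550.9553 -143.1691    0.0922]
[('wA', np.float64(2.2)), ('wA', np.float64(2.7)), ('wB', np.float64(1.2)), ('wB', np.float64(0.1)), ('tC', np.float64(-1.3)), ('tC', np.float64(-1.6)), ('tD', np.float64(-0.6)), ('tD', np.float64(-1.4)), ('tE', np.float64(-0.9)), ('tE', np.float64(-1.3)), ('tF', np.float64(1.7)), ('tF', np.float64(-0.8))]
w2 front edge [array([ 0.4663, -0.2203,  0.052 ]), array([ 0.4523, -0.0936,  0.052 ])] sides [array([ 0.4795, -0.2285,  0.052 ]), array([ 0.5684, -0.2171,  0.052 ]), array([ 0.4652, -0.0849,  0.052 ]), array([ 0.5235, -0.0741,  0.052 ])]
rack cap row [array([ 0.4855, -0.1597,  0.2268]), array([ 0.4837, -0.1414,  0.2268]), array([ 0.5066, -0.1567,  0.2268]), array([ 0.5048, -0.1389,  0.2268])]
rack bottom front [array([ 0.4918, -0.1848,  0.1405]), array([ 0.4847, -0.1154,  0.1405])]
rack bottom front edge? [array([ 0.4738, -0.1761,  0.1405]), array([ 0.4683, -0.1262,  0.1405])]
lip screws [array([ 0.4872, -0.1889,  0.07  ]), array([ 0.4774, -0.111 ,  0.07  ])]
```

Emit:
send_rows --targets '[{"travel":[-2,15,18],"turn":0.003,"grip":40},{"travel":[-2,13,18],"turn":0,"grip":40},{"travel":[0,0,0],"turn":0,"grip":40},{"travel":[0,0,0],"turn":0,"grip":40}]'

```text
time_s: 7.6
eef_pos: [0.5495, -0.1451, 0.1641]
tool_rot: [0.669, 0.743, 0.004, 0.003]
force: [-0.2, 1.2, -3.2]
width: 0.0478
```

```bash
cat > st.py <<'E'
from h import *
import sys
s=get_state();r=R.from_quat(s['tool_rot']).as_matrix();p=s['eef_pos']*1e3
a=.097; X=np.array([np.cos(a),np.sin(a)]); Y=np.array([-X[1],X[0]]); e=p[:2]-[551,-143.2]; f=s['force']
print('t',s['time_s'],'nest xy',e@X,e@Y,'under',p[2]-57.2-70,'yaw',yaw()-1.5708,'tilt',r[2],'F nest',f[:2]@X,f[:2]@Y,f[2],'w',s['width']*1e3,'M',s['wrist_torque'])
E
python3 st.py
```

```text
t 7.6 nest xy -1.713434040986546 -1.720842440763357 under 36.92376533243764 yaw 0.10450131883844849 tilt [ 0.0004  0.0101 -0.9999] F nest -0.12158525350443869 1.2062839635661957 -3.1843223052790064 w 47.80799271730212 M [ 0.1143 -0.1939 -0.0002]
```

Emit:
send_rows --targets '[{"travel":[-4,-4.5,11],"turn":0.008,"grip":40},{"travel":[0,0,7],"turn":0,"grip":40},{"travel":[0,0,0],"turn":0,"grip":40},{"travel":[0,0,0],"turn":0,"grip":40}]'

```text
time_s: 8.0
eef_pos: [0.5445, -0.1496, 0.1464]
tool_rot: [0.672, 0.74, 0.004, 0.004]
force: [0.4, 0.3, -4.6]
width: 0.0477
```

```bash
python3 st.py
```

```text
t 8.0 nest xy -7.138887886199918 -5.76421678873775 under 19.164833343980305 yaw 0.09608105495165731 tilt [-0.0003  0.0114 -0.9999] F nest 0.44417631305834515 0.23265319363898646 -4.596550977803862 w 47.65230898907486 M [ 0.0237 -0.1524 -0.0321]
```

Emit:
send_rows --targets '[{"travel":[0,0,3],"turn":0,"grip":40},{"travel":[0,0,0],"turn":0,"grip":40},{"travel":[0,3,0],"turn":0,"grip":40},{"travel":[0,2,0],"turn":0,"grip":40},{"travel":[0,2,0],"turn":0,"grip":40}]'

```text
time_s: 8.5
eef_pos: [0.5522, -0.1491, 0.1441]
tool_rot: [0.672, 0.74, 0.004, 0.005]
force: [0.8, 0.9, -3.8]
width: 0.0476
```

```bash
python3 st.py
```

```text
t 8.5 nest xy 0.6198462284548237 -6.008016594998912 under 16.889723183565238 yaw 0.09591173912049489 tilt [-0.0008  0.0126 -0.9999] F nest 0.8792849549633519 0.7802799763213231 -3.8015682670856914 w 47.642913864154124 M [ 0.0202 -0.1456  0.0208]
```

Emit:
send_rows --targets '[{"travel":[0,1.5,0],"turn":0,"grip":40},{"travel":[0,1.5,0],"turn":0,"grip":40}]'

```text
time_s: 8.7
eef_pos: [0.5536, -0.1489, 0.1439]
tool_rot: [0.672, 0.741, 0.003, 0.003]
force: [-10.3, -3.2, 2.1]
width: 0.0479
```

```bash
python3 st.py
```

```text
t 8.7 nest xy 2.0720812408878824 -5.942473606174455 under 16.673764965128115 yaw 0.09700760615605408 tilt [-0.0003  0.0071 -1.    ] F nest -10.52011719589852 -2.194684769494482 2.0877560981846695 w 47.91343726775807 M [-0.4117  2.0331  0.1051]
```

Emit:
send_rows --targets '[{"travel":[0,-1.2,0],"turn":0,"grip":40},{"travel":[0,0,0],"turn":0,"grip":40}]'

```text
time_s: 8.9
eef_pos: [0.5524, -0.1491, 0.1438]
tool_rot: [0.672, 0.741, 0.002, 0.002]
force: [0.2, -0.7, -3.8]
width: 0.0479
```

```bash
python3 st.py
```

```text
t 8.9 nest xy 0.7939055065639862 -5.956890095769296 under 16.58284123068502 yaw 0.09699440747854027 tilt [-0.0002  0.0066 -1.    ] F nest 0.16867089600285554 -0.7424093557547543 -3.8477602485496707 w 47.88478303376372 M [ 0.0672 -0.154  -0.0149]
```

Emit:
send_rows --targets '[{"travel":[3,0,0],"turn":0,"grip":40},{"travel":[2,0,0],"turn":0,"grip":40},{"travel":[1.5,0,0],"turn":0,"grip":40}]'

```text
time_s: 9.2
eef_pos: [0.5522, -0.1421, 0.1439]
tool_rot: [0.672, 0.74, 0.003, 0.003]
force: [0.1, -0.4, -3.4]
width: 0.0478
```

```bash
python3 st.py
```

```text
t 9.2 nest xy 1.3211691480519914 0.973847624897427 under 16.703375026176488 yaw 0.09672842859707553 tilt [-0.0004  0.0079 -1.    ] F nest 0.0823324301408928 -0.3868331774887648 -3.3827519226256175 w 47.840647280778825 M [ 0.0383 -0.1048 -0.0591]
```

Emit:
send_rows --targets '[{"travel":[1.2,0,0],"turn":0,"grip":40},{"travel":[1.2,0,0],"turn":0,"grip":40}]'

```text
time_s: 9.4
eef_pos: [0.5523, -0.1409, 0.1441]
tool_rot: [0.671, 0.741, 0.002, 0.004]
force: [-1.2, -10.8, -6.2]
width: 0.0479
```

```bash
python3 st.py
```

```text
t 9.4 nest xy 1.4680586534655304 2.1484192393646198 under 16.882338618574536 yaw 0.0988611933157677 tilt [-0.0043  0.0084 -1.    ] F nest -2.271615981235827 -10.629592203195202 -6.241534077600499 w 47.85375311386585 M [-2.11   -0.0551  0.3673]
```

Emit:
send_rows --targets '[{"travel":[-1.0,-0.6,0],"turn":0,"grip":40},{"travel":[0,0,0],"turn":0,"grip":40}]'

```text
time_s: 9.6
eef_pos: [0.5518, -0.142, 0.1441]
tool_rot: [0.671, 0.741, 0.002, 0.005]
force: [0.6, 1.2, -4.2]
width: 0.0477
```

```bash
python3 st.py
```

```text
t 9.6 nest xy 0.8990590040799027 1.102805563140866 under 16.917399100635905 yaw 0.09899151730479328 tilt [-0.0045  0.0086 -1.    ] F nest 0.6743459686418678 1.1107139907103647 -4.216462677936309 w 47.74844641242103 M [ 0.0588 -0.1288 -0.0602]
```

Emit:
send_rows --targets '[{"travel":[0,-0.3,3],"turn":0,"grip":40},{"travel":[0,0,3],"turn":0,"grip":40}]'

```text
time_s: 9.8
eef_pos: [0.5517, -0.1418, 0.1381]
tool_rot: [0.671, 0.741, 0.002, 0.005]
force: [-0.2, 2.4, 0.1]
width: 0.0481
```

```bash
python3 st.py
```

```text
t 9.8 nest xy 0.8653843125735451 1.3613147374441212 under 10.898532476044338 yaw 0.0986069842490247 tilt [-0.0041  0.0093 -0.9999] F nest 0.005800840375402446 2.4482990860022147 0.10806066322400742 w 48.1298779806436 M [ 0.5619 -0.0835 -0.0153]
```

Emit:
send_rows --targets '[{"travel":[0.3,0,2.5],"turn":0,"grip":40},{"travel":[0,0,2.5],"turn":0,"grip":40}]' --grip_force 55

```text
time_s: 10.0
eef_pos: [0.5521, -0.1413, 0.1335]
tool_rot: [0.671, 0.741, 0.002, 0.005]
force: [-3.9, 1.3, 6.7]
width: 0.0482
```

```bash
python3 st.py
```

```text
t 10.0 nest xy 1.292987266912623 1.751867685201949 under 6.3300153764521525 yaw 0.0992881096988556 tilt [-0.0044  0.0101 -0.9999] F nest -3.7330183637134717 1.6645108700281077 6.745767204558623 w 48.21940485402043 M [0.2443 0.575  0.2036]
```

Emit:
send_rows --targets '[{"travel":[0,-0.8,2],"turn":0,"grip":40},{"travel":[0,-0.2,2],"turn":0,"grip":40}]'

```text
time_s: 10.2
eef_pos: [0.552, -0.1413, 0.1306]
tool_rot: [0.671, 0.742, 0.003, 0.006]
force: [-3.5, 2.2, 9.0]
width: 0.0478
```

```bash
python3 st.py
```

```text
t 10.2 nest xy 1.134289655469481 1.8006754745033375 under 3.427951287636361 yaw 0.09995711850405553 tilt [-0.0049  0.0121 -0.9999] F nest -3.242696643076373 2.56932817331298 8.997584237715659 w 47.80123470531321 M [0.4642 0.6309 0.2568]
```

Emit:
send_rows --targets '[{"travel":[0,-0.5,2],"turn":0,"grip":40},{"travel":[0,-0.3,1.5],"turn":0,"grip":40}]'

```text
time_s: 10.4
eef_pos: [0.5518, -0.1412, 0.1285]
tool_rot: [0.671, 0.742, 0.003, 0.007]
force: [-0.4, 1.0, 0.8]
width: 0.0477
```

```bash
python3 st.py
```

```text
t 10.4 nest xy 0.9908909032824772 1.9065465082749624 under 1.3131378202049149 yaw 0.10081167347249842 tilt [-0.0054  0.0136 -0.9999] F nest -0.27051846729007145 1.0019869473717116 0.7536696034785394 w 47.699767523432236 M [ 0.4574 -0.0007  0.3012]
```

Emit:
send_rows --targets '[{"travel":[0,0,1.3],"turn":0,"grip":40},{"travel":[0,0,1],"turn":0,"grip":40}]'

```text
time_s: 10.6
eef_pos: [0.5518, -0.1412, 0.1276]
tool_rot: [0.67, 0.742, 0.003, 0.007]
force: [-9.2, 1.2, 17.2]
width: 0.0478
```

```bash
python3 st.py
```

```text
t 10.6 nest xy 0.9620147715861932 1.9044770937405762 under 0.3860774110442122 yaw 0.10172470276115075 tilt [-0.0058  0.0135 -0.9999] F nest -9.042435430548915 2.1278291949811674 17.23959376389364 w 47.78817674147025 M [0.7499 1.1544 0.3086]
```

Emit:
send_rows --targets '[{"travel":[0,-0.5,1.2],"turn":0,"grip":40},{"travel":[0,0,0.6],"turn":0,"grip":40}]'

```text
time_s: 10.8
eef_pos: [0.5517, -0.1412, 0.1276]
tool_rot: [0.67, 0.742, 0.003, 0.007]
force: [-5.1, 0.0, 5.9]
width: 0.0476
```

```bash
python3 st.py
```

```text
t 10.8 nest xy 0.8481648565320048 1.9340160783286882 under 0.428710002763907 yaw 0.10204940392723638 tilt [-0.006   0.0148 -0.9999] F nest -5.055694707449716 0.5062978930469011 5.89932671795398 w 47.6321163183841 M [0.4105 0.5193 0.2484]
```

Emit:
send_rows --targets '[{"travel":[0,-0.4,2],"turn":0,"grip":40}]'

```text
time_s: 10.9
eef_pos: [0.5515, -0.1413, 0.1272]
tool_rot: [0.67, 0.742, 0.004, 0.007]
force: [-12.5, 3.3, 30.7]
width: 0.0478
```

```bash
python3 st.py
```

```text
t 10.9 nest xy 0.6705550779443242 1.8738573900198687 under -0.012030429987703428 yaw 0.10210321337434469 tilt [-0.0062  0.0154 -0.9999] F nest -12.14957212406364 4.449992046177995 30.74350921224424 w 47.83441157519997 M [1.2933 1.4696 0.2378]
```

Emit:
send_rows --targets '[{"travel":[0,0,0],"turn":0,"grip":47},{"travel":[0,0,0],"turn":0,"grip":75},{"travel":[0,0,0],"turn":0,"grip":75},{"travel":[0,0,0],"turn":0,"grip":75},{"travel":[0,0,0],"turn":0,"grip":75}]'

```text
time_s: 11.4
eef_pos: [0.5519, -0.1415, 0.1272]
tool_rot: [0.67, 0.742, 0.004, 0.008]
force: [0.2, 0.2, -0.2]
width: 0.0732
```

```bash
python3 st.py
```

```text
t 11.4 nest xy 1.0775700990979218 1.6404605523754343 under 0.03634819937009581 yaw 0.10164892208613319 tilt [-0.0068  0.0168 -0.9998] F nest 0.2266258629736298 0.18231676215743267 -0.21704002078659856 w 73.21229546681782 M [ 0.0461 -0.1406 -0.0306]
```

Emit:
send_rows --targets '[{"travel":[0,0,-30],"turn":0,"grip":75},{"travel":[0,0,-45],"turn":0,"grip":75},{"travel":[0,0,-25],"turn":0,"grip":40},{"travel":[0,-28,0],"turn":0,"grip":0},{"travel":[0,0,0],"turn":0,"grip":0},{"travel":[0,0,0],"turn":0,"grip":0},{"travel":[0,0,0],"turn":0,"grip":0},{"travel":[0,0,0],"turn":0,"grip":0},{"travel":[0,0,0],"turn":0,"grip":0}]' --grip_force 20

```text
time_s: 12.3
eef_pos: [0.5229, -0.1438, 0.2287]
tool_rot: [0.67, 0.742, 0.004, 0.007]
force: [0.1, 0.0, 0.6]
width: 0.0237
```

```bash
python3 st.py; python3 look.py w3 rack_center
```

```text
t 12.3 nest xy -27.990023753190112 2.0784245579112026 under 101.54176061717266 yaw 0.10156985100126836 tilt [-0.006   0.015  -0.9999] F nest 0.07901111401219461 -0.0021281104713575965 0.644632728257213 w 23.690225155364327 M [ 0.0442 -0.128  -0.0138]
12.3 [ 0.5229 -0.1438  0.2287] 1.6723767725526264 [0.6703 0.7421 0.0036 0.0072] [0.0788 0.0055 0.6446]
rack_center 0.96 [248.0, 217.6] 5556 ((252.54161071777344, 225.03939819335938), (116.7141342163086, 57.22235107421875), 88.45184326171875)
rack_center 0.91 [382.7, 236.4] 3163 ((385.3536682128906, 235.81707763671875), (87.30113220214844, 39.824310302734375), 51.34019088745117)
```

View pics/w3v.png

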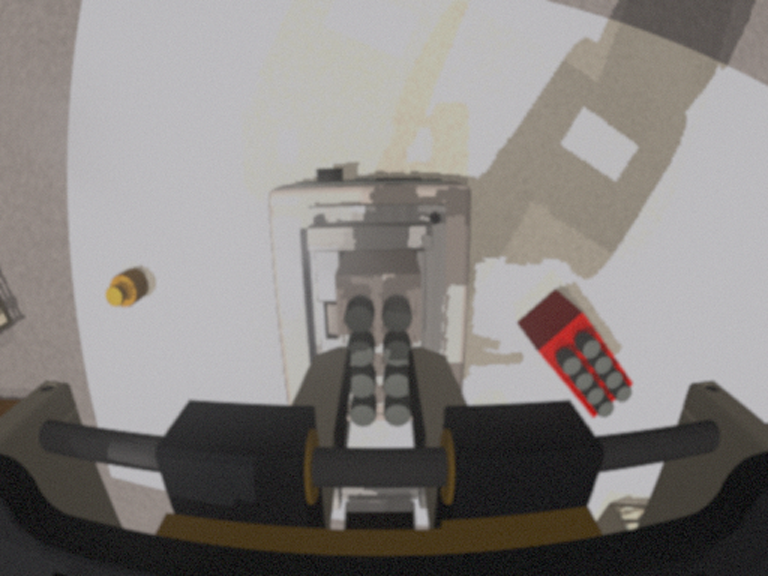

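The rack sits in the nest behind the front lip (368,237), and the caps run straight at (360–397, 310–410). Next is a touch check on the front cap pair. If it is home, the tips should meet it at 156 mm, which is TCP 178 mm.

Emit:
send_rows --targets '[{"travel":[-1,0,25],"turn":0,"grip":0},{"travel":[0,0,16],"turn":0,"grip":0},{"travel":[0,0,0],"turn":0,"grip":0},{"travel":[0,0,0],"turn":0,"grip":0}]'

```text
time_s: 12.8
eef_pos: [0.5244, -0.1451, 0.187]
tool_rot: [0.67, 0.742, 0.004, 0.008]
force: [-0.4, 0.5, 0.2]
width: 0.0005
```

```bash
python3 st.py
```

```text
t 12.8 nest xy -26.64896832051692 0.700569993081619 under 59.79215014403616 yaw 0.1017849258178134 tilt [-0.0063  0.0157 -0.9999] F nest -0.30841693533023523 0.5212506018097778 0.2026283269176343 w 0.5005120625779601 M [ 0.041  -0.1606  0.0022]
```

Emit:
send_rows --targets '[{"travel":[0,0,5.5],"turn":0,"grip":0},{"travel":[0,0,2],"turn":0,"grip":0}]'

```text
time_s: 13.0
eef_pos: [0.5251, -0.1453, 0.1804]
tool_rot: [0.67, 0.742, 0.004, 0.008]
force: [0.4, -0.8, -0.4]
width: 0.0003
```

Emit:
send_rows --targets '[{"travel":[0,0,1.5],"turn":0,"grip":0}]'

```text
time_s: 13.1
eef_pos: [0.5254, -0.1453, 0.1791]
tool_rot: [0.67, 0.742, 0.004, 0.009]
force: [0.1, -0.1, -0.5]
width: 0.0004
```

```bash
python3 st.py
```

```text
t 13.1 nest xy -25.72295377127925 0.37742259963677083 under 51.939261682488606 yaw 0.10200370067667275 tilt [-0.0074  0.0179 -0.9998] F nest 0.12735014324579486 -0.13252385175747297 -0.5232991359712781 w 0.4410611185497324 M [ 0.0588 -0.1103  0.0177]
```

Emit:
send_rows --targets '[{"travel":[0,0,1.5],"turn":0,"grip":0}]'

```text
time_s: 13.2
eef_pos: [0.5255, -0.1454, 0.1782]
tool_rot: [0.67, 0.742, 0.004, 0.009]
force: [-6.0, 1.8, 17.5]
width: 0.0006
```

Emit:
send_rows --targets '[{"travel":[0,0,1.2],"turn":0,"grip":0}]'

```text
time_s: 13.3
eef_pos: [0.5255, -0.1454, 0.1782]
tool_rot: [0.67, 0.742, 0.004, 0.009]
force: [-6.8, 2.6, 17.0]
width: 0.0005
```

```bash
python3 st.py
```

```text
t 13.3 nest xy -25.54142724634993 0.3172530689672763 under 51.00520215314903 yaw 0.10197690099190737 tilt [-0.0077  0.0186 -0.9998] F nest -6.488390106665999 3.223473614324523 16.978322588108107 w 0.5131098580646923 M [0.531  1.1989 0.0354]
```

Tip contact came at 156.2 mm and was stiff at 17 N, so the front end is home too. Now the hold-down: rise, pass over it, and come down behind it.

Emit:
send_rows --targets '[{"travel":[0,0,-35],"turn":0,"grip":0},{"travel":[0,0,-45],"turn":0,"grip":0},{"travel":[0,0,-45],"turn":0,"grip":0},{"travel":[0,0,-45],"turn":0,"grip":0},{"travel":[0,0,-35],"turn":0,"grip":0},{"travel":[0,0,0],"turn":0,"grip":0}]'

```text
time_s: 13.9
eef_pos: [0.5207, -0.1438, 0.3921]
tool_rot: [0.67, 0.742, 0.004, 0.009]
force: [-0.8, 0.3, -1.4]
width: 0.0008
```

```bash
python3 st.py; python3 look.py w4 clamp
```

```text
t 13.9 nest xy -30.25937728361813 2.3272937752040845 under 264.85911868643404 yaw 0.10199559432014293 tilt [-0.0077  0.0185 -0.9998] F nest -0.736430507306005 0.3269042897371263 -1.3605313205492626 w 0.7592807056333124 M [ 0.0583 -0.1917 -0.041 ]
13.9 [ 0.5207 -0.1438  0.3921] 1.6728244949511042 [0.6701 0.7422 0.0043 0.009 ] [-0.7646  0.254  -1.3605]
clamp 0.44 [252.7, 328.9] 43 ((252.5, 329.5), (7.0, 5.0), 90.0)
```

Emit:
send_rows --targets '[{"travel":[0,40,0],"turn":0,"grip":0},{"travel":[0,45,0],"turn":0,"grip":0},{"travel":[0,45,0],"turn":0,"grip":0},{"travel":[0,28,0],"turn":0,"grip":0},{"travel":[0,0,0],"turn":0,"grip":0}]'

```text
time_s: 14.5
eef_pos: [0.6799, -0.1263, 0.3779]
tool_rot: [0.671, 0.742, -0.0, -0.0]
force: [-1.1, 0.1, -1.2]
width: 0.001
```

```bash
python3 st.py; python3 -c "
from h import *
cv2.imwrite('pics/s4.png',cams.capture('scene'))
cv2.imwrite('pics/s4v.png',cv2.resize(cv2.imread('pics/s4.png')[60:290,110:310],None,fx=2.6,fy=2.6,interpolation=2))"
```

```text
t 14.5 nest xy 129.9042999341805 4.297458792731634 under 250.73892398438767 yaw 0.10054510569525554 tilt [ 0.0002 -0.0008 -1.    ] F nest -1.108904745313436 0.22135575221361828 -1.2378272746674486 w 0.9513719714615185 M [ 0.0988 -0.0957 -0.0268]
```

View pics/s4v.png

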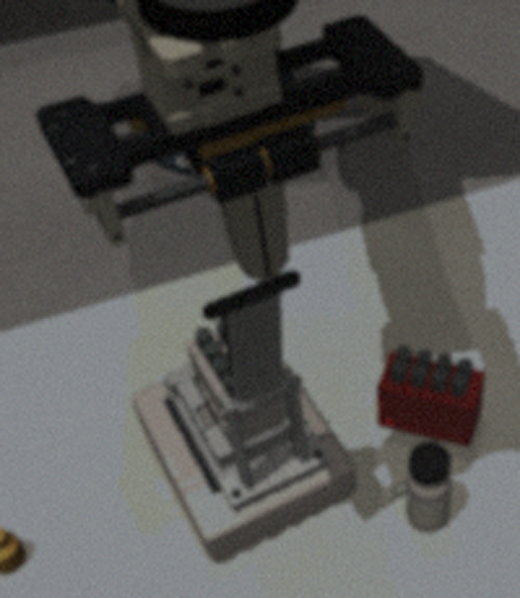

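Emit:
send_rows --targets '[{"travel":[-1,0,25],"turn":0,"grip":0},{"travel":[-1,0,20],"turn":0,"grip":0},{"travel":[0,0,18],"turn":0,"grip":0},{"travel":[0,0,0],"turn":0,"grip":0}]'

```text
time_s: 14.95
eef_pos: [0.6742, -0.1292, 0.3095]
tool_rot: [0.671, 0.741, -0.002, -0.003]
force: [-0.0, 0.2, 0.1]
width: 0.0002
```

```bash
python3 st.py
```

```text
t 14.95 nest xy 124.00404750285485 2.0432951102162233 under 182.25411218249047 yaw 0.09949785511244635 tilt [ 0.0019 -0.0073 -1.    ] F nest 0.008655593191945699 0.19330733140001358 0.12101173685457539 w 0.2380692097709641 M [ 0.1147 -0.141  -0.0437]
```

Emit:
send_rows --targets '[{"travel":[0,-6,0],"turn":0,"grip":0},{"travel":[0,-6,0],"turn":0,"grip":0},{"travel":[0,-6,0],"turn":0,"grip":0}]'

```text
time_s: 15.25
eef_pos: [0.6548, -0.1314, 0.3117]
tool_rot: [0.671, 0.741, -0.001, -0.002]
force: [3.4, -0.0, -0.2]
width: 0.0003
```

```bash
python3 st.py
```

```text
t 15.25 nest xy 104.49821898930182 1.7122006167237127 under 184.50468047308993 yaw 0.09920721933737986 tilt [ 0.0011 -0.004  -1.    ] F nest 3.3733388619740805 -0.3498614991818789 -0.23035426897781108 w 0.25751113318478436 M [ 0.1153 -0.6859  0.0348]
```

Emit:
send_rows --targets '[{"travel":[0,-7,0],"turn":0,"grip":0},{"travel":[0,-7,0],"turn":0,"grip":0}]'

```text
time_s: 15.45
eef_pos: [0.6401, -0.133, 0.3133]
tool_rot: [0.671, 0.741, -0.0, -0.0]
force: [4.0, -0.3, -1.8]
width: 0.0009
```

```bash
python3 st.py
```

```text
t 15.45 nest xy 89.62184627873344 1.490577483062287 under 186.10803859192112 yaw 0.09925891338805792 tilt [ 0.     -0.0009 -1.    ] F nest 3.9669148704943624 -0.6961850806075184 -1.7730902628898062 w 0.8770028777857872 M [ 0.0122 -0.6824  0.0604]
```

Emit:
send_rows --targets '[{"travel":[0,-12,1.5],"turn":0,"grip":0},{"travel":[0,-12,1.5],"turn":0,"grip":0},{"travel":[0,-11.5,3],"turn":0,"grip":0},{"travel":[0,-11.5,3],"turn":0,"grip":0}]'

```text
time_s: 15.85
eef_pos: [0.5914, -0.1383, 0.3067]
tool_rot: [0.671, 0.741, 0.001, 0.003]
force: [4.4, -0.5, -0.9]
width: 0.0006
```

```bash
python3 st.py
```

```text
t 15.85 nest xy 40.6870231634162 0.9187785529899104 under 179.5277172242914 yaw 0.09940410639242137 tilt [-0.0028  0.0055 -1.    ] F nest 4.307811811661378 -0.9661163894780971 -0.8611483831252287 w 0.593474622495461 M [ 0.0184 -0.9648  0.0144]
```

Emit:
send_rows --targets '[{"travel":[0,-10.5,6],"turn":0,"grip":0},{"travel":[0,-10.5,6],"turn":0,"grip":0},{"travel":[0,-9.5,7],"turn":0,"grip":0},{"travel":[0,-9.5,7.5],"turn":0,"grip":0}]'

```text
time_s: 16.25
eef_pos: [0.5499, -0.1431, 0.2828]
tool_rot: [0.671, 0.741, 0.003, 0.007]
force: [4.9, -0.5, 0.5]
width: 0.0003
```

```bash
python3 st.py
```

```text
t 16.25 nest xy -1.0658784282098945 0.23098575302260785 under 155.56770584725047 yaw 0.09884792809678533 tilt [-0.0061  0.0137 -0.9999] F nest 4.795397344448386 -0.9546287125618277 0.4977287994370059 w 0.27441618422429237 M [ 0.0711 -0.9257  0.002 ]
```

Emit:
send_rows --targets '[{"travel":[0,-7,11],"turn":0,"grip":0},{"travel":[0,-7,11],"turn":0,"grip":0},{"travel":[0,-6,10],"turn":0,"grip":0},{"travel":[0,-6,10],"turn":0,"grip":0}]'

```text
time_s: 16.65
eef_pos: [0.5225, -0.1464, 0.2423]
tool_rot: [0.671, 0.741, 0.004, 0.01]
force: [3.4, 0.6, 1.9]
width: 0.0005
```

```bash
python3 st.py; python3 -c "
from h import *
cv2.imwrite('pics/s5.png',cams.capture('scene'))
cv2.imwrite('pics/s5v.png',cv2.resize(cv2.imread('pics/s5.png')[60:290,110:310],None,fx=2.6,fy=2.6,interpolation=2))"
```

```text
t 16.65 nest xy -28.71201486100384 -0.4489154487889442 under 115.05955235967053 yaw 0.0983759757995677 tilt [-0.0089  0.0187 -0.9998] F nest 3.477814087938947 0.22350207047119697 1.8639444689334161 w 0.4614294769229137 M [ 0.1475 -0.7217 -0.0309]
```

View pics/s5v.png

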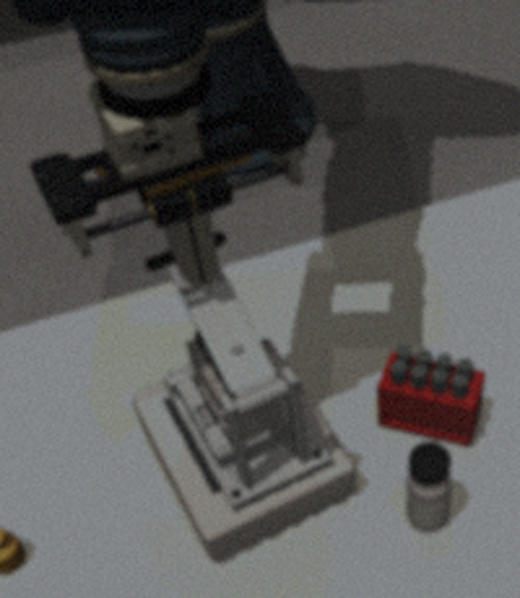

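The bar is about 0.4 rad from shut, with the fingertip behind the handle at px (200,280). I'll continue down.

Emit:
send_rows --targets '[{"travel":[0,-2.5,11],"turn":0,"grip":0},{"travel":[0,-2,11],"turn":0,"grip":0},{"travel":[0,-1,9],"turn":0,"grip":0}]'

```text
time_s: 17.0
eef_pos: [0.5152, -0.1473, 0.2081]
tool_rot: [0.671, 0.741, 0.003, 0.008]
force: [-2.0, -0.9, 3.9]
width: 0.0005
```

```bash
python3 st.py
```

```text
t 17.0 nest xy -36.0176458837664 -0.647326755612988 under 80.93022094299954 yaw 0.09840837352681597 tilt [-0.0084  0.015  -0.9999] F nest -2.0448221870826866 -0.722269207612711 3.8812655201671067 w 0.46810171980330967 M [-0.0159  0.2521 -0.0013]
```

Tip is at 186 mm, shut at about 172.5. Slowly from here.

Emit:
send_rows --targets '[{"travel":[0,-0.5,5],"turn":0,"grip":0},{"travel":[0,0,4],"turn":0,"grip":0}]'

```text
time_s: 17.2
eef_pos: [0.5143, -0.1474, 0.1973]
tool_rot: [0.671, 0.741, 0.002, 0.007]
force: [-3.1, -0.9, 3.1]
width: 0.0007
```

```bash
python3 st.py
```

```text
t 17.2 nest xy -36.935008506226914 -0.672336470105658 under 70.09110919561778 yaw 0.09853680324720115 tilt [-0.0078  0.0129 -0.9999] F nest -3.2052750145845983 -0.5428773399979061 3.105936217388969 w 0.6671687432563186 M [-0.0801  0.4508 -0.0268]
```

Emit:
send_rows --targets '[{"travel":[0,0,2],"turn":0,"grip":0}]'

```text
time_s: 17.3
eef_pos: [0.5142, -0.1475, 0.1948]
tool_rot: [0.671, 0.741, 0.002, 0.007]
force: [-3.5, -1.2, 7.5]
width: 0.0007
```

Emit:
send_rows --targets '[{"travel":[0,0,1.5],"turn":0,"grip":0}]'

```text
time_s: 17.4
eef_pos: [0.5143, -0.1476, 0.1943]
tool_rot: [0.671, 0.741, 0.002, 0.007]
force: [-11.4, 2.2, 28.5]
width: 0.0007
```

```bash
python3 st.py
```

```text
t 17.4 nest xy -36.982098964538665 -0.8195970616314042 under 67.07871151081662 yaw 0.09867496170774381 tilt [-0.0078  0.012  -0.9999] F nest -11.175703461172724 3.277513837049529 28.53315548362691 w 0.7208216289191376 M [ 0.4588  1.932  -0.0276]
```

Hard stop is at tip 172.3 mm, matching the bar top when shut (172.5). Withdraw and check.

Emit:
send_rows --targets '[{"travel":[0,0.5,-1],"turn":0,"grip":0},{"travel":[0,0,-8],"turn":0,"grip":0},{"travel":[0,0,-30],"turn":0,"grip":0},{"travel":[0,-20,-45],"turn":0,"grip":0},{"travel":[0,-40,-20],"turn":0,"grip":0},{"travel":[0,-40,0],"turn":0,"grip":0},{"travel":[0,-20,0],"turn":0,"grip":0},{"travel":[0,0,0],"turn":0,"grip":0}]'

```text
time_s: 18.2
eef_pos: [0.3918, -0.1582, 0.3031]
tool_rot: [0.671, 0.742, 0.003, 0.009]
force: [0.8, 0.5, -0.0]
width: 0.0004
```

```bash
python3 st.py; python3 look.py w6 clamp rack_center; python3 -c "
from h import *
a=cams.capture('scene'); cv2.imwrite('pics/s6.png',a)
w=cv2.imread('pics/w6.png')
v=np.hstack([cv2.resize(a[110:290,120:300],(400,400),interpolation=2),cv2.resize(w[100:384,110:394],(400,400))])
cv2.imwrite('pics/s6v.png',v)"
```

```text
t 18.2 nest xy -159.8764176772643 0.5090502975834614 under 175.92686512483567 yaw 0.10014752832145746 tilt [-0.009   0.0161 -0.9998] F nest 0.803564965422584 0.3774967293508878 -0.00010164332312699587 w 0.35010458281748796 M [ 0.1032 -0.102   0.0274]
18.2 [ 0.3918 -0.1582  0.3031] 1.6710603140555313 [0.6708 0.7416 0.003  0.0087] [ 0.7632  0.4535 -0.0001]
clamp 0.7 [252.7, 339.8] 162 ((252.5, 339.0), (26.0, 7.0), 90.0)
rack_center 0.74 [353.5, 273.0] 801 ((354.5000305175781, 277.5000305175781), (53.740108489990234, 25.45584487915039), 45.0)
rack_center 0.6 [252.3, 338.6] 202 ((252.5, 338.0), (26.0, 9.0), 90.0)
```

View pics/s6v.png

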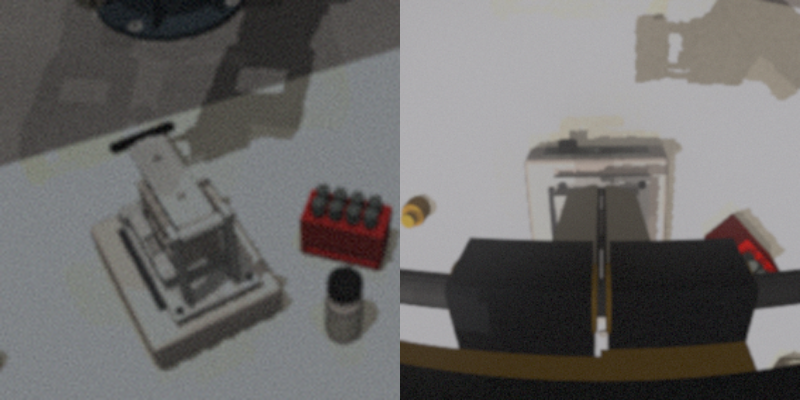

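```bash
python3 - <<'E'
from h import *
a=.097; X=np.array([np.cos(a),np.sin(a),0]);Y=np.array([-X[1],X[0],0]); N=np.array([.551,-.1432,0])
for th in (0,.05,.1):
    h=lambda y:N+X*(.0744-.142*np.cos(th))+Y*(.001+y)+[0,0,.17+.142*np.sin(th)]
    print(th,proj('scene',np.array([h(-.036),h(.036)])))
print('seen (170.4,175.3) (197.4,167.2)')
im=cams.capture('top'); ds=finder.outline_of('top','rack_center'); print([(d['conf'],d['xy']) for d in ds])
print(ticket.job_done())
E
```

```text
0 [[170.0941 177.015 ]
 [199.2858 166.0555]]
0.05 [[169.4705 174.8817]
 [198.873  163.9098]]
0.1 [[168.8928 172.8208]
 [198.5148 161.8318]]
seen (170.4,175.3) (197.4,167.2)
[(0.98, [250.0, 183.2]), (0.56, [310.2, 193.6])]
the job is handed in; nothing more can be done
None
```

The rack is in the nest and the hold-down is shut over its caps. I let go and handed the job in at about 18 s of the 72 s allowed.

- **Placing:** I picked the white rack and left the red look-alike alone. I lowered it to just above the lips, found both fences by touch (about 10 N each), then pressed it down past the spring jaw.
- **Home check:** The push against the jaw rose to about 13 N, weight included, then dropped. After that it went stiff with the underside at 0.0 mm above the nest floor, reading 31 N at the last press. After letting go, I touched the front caps at 156.2 mm (156 expected) at 17 N, and they did not give. I did not touch-check the rear caps.
- **Hold-down:** It swung with about 4–5 N and met its hard stop with the fingertip at 172.3 mm (bar top 172.5 when shut), at 28 N. That final press and the 31 N one on the rack were firmer than "gentle", but under the 40 N limit.
- **Last look:** In the final scene picture the handle lies where the shut position puts it, to 1–2 pixels. That cannot rule out a gap of a few hundredths of a radian. The arm is clear, its force reading is back near zero, and I pushed none of the bystanders.

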